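Draw the copper plate's tray out of the drying rack

ROBOT

A 7-joint arm with a two-finger parallel gripper is mounted at the origin on the work surface. World frame = base frame: x ahead of the robot, y to its left, z up, the work surface at z = 0. Lengths are in m, angles in rad, forces in N, time in s.
With the tool pointing down it reaches from about 0.4 to 0.85 m from the base axis. Payload 4.5 kg.
Tool frame: the origin (TCP) lies on the centre line of the jaws, within the pads' length; the fingertips stand 11 mm ahead of it and the grasp point (between the pads) lies 8 mm behind it; z points along the fingers, y is the line along which they close (so a half turn about z gives the same grasp; the last joint's range is limited). The gripper opens to 88 mm and grips with 3 to 60 N. Pads are 18 mm wide; open, the fingers measure 123 mm over their backs; the gripper's body (75 mm by 187 mm) begins 45 mm behind the grasp point.
Start: joints at [1.269, 0.689, -0.195, 1.565, 0.157, 0.902, -0.215], TCP at [0.206, -0.59, 0.25] pointing down, gripper open.
Joint ranges: [-3.01, 3.01], [-0.46, 2.08], [-1.47, 1.51], [0.13, 2.56], [-1, 4.14], [0.04, 2.09], [-2.66, 2.66]. Speed limits (rad/s): [2.57, 2.57, 3.14, 3.14, 3.14, 3.14, 3.14].

INTERFACE

Orientations are given as a unit quaternion [x, y, z, w].
In Python, from plant import * gives the robot as it stands. The module is installed in compiled form; this text tells all that it offers.
- The arm moves only by the tool send_rows, never from a script. Its argument "motion" is a list of rows, each an object of numbers: "x", "y", "z": the shift along the tool's x, y, z in cm; "rx", "ry", "rz": the turn, a rotation vector about the tool's x, y, z in rad; "jaw": the finger opening in cm, from 0 to 8.81. In form: [{"x": .., "y": .., "z": .., "rx": .., "ry": .., "rz": .., "jaw": ..}, ...]. A call has exactly 5 rows; each row shifts and turns the commanded pose from where the row before left it, along the tool's axes as they then stand; what a row does not reach is not made up. A row lasts 1/10 s, in which the tool goes at most 50 mm and 8.59 degrees, less where a joint would pass 70% of its speed; a pose out of reach is approached as far as the arm can. A call is refused whole if a number of a shift passes 5 or a number of a turn 0.15, either way. A call with a gripper value outside its range is refused whole. The fingers move at their own pace and stop on an object; "grip_force" is the grip in N (left out, the last holds). Time passes only in rows, so rows that do not move let the fingers close, or fill a call up. It gives the time, the measured TCP pose, the force, the opening and the grip force at its end, in the units of the state.
- get_state(): the state, without advancing time (a new reading comes with each control period).
- snapshot(name): name is "scene" or "top" or "wrist"; returns a dict with "img" (480x640x3 uint8, red, green, blue), "vertical_fov" (degrees; the focal length in pixels is half the picture's height over the tangent of half this angle, whatever the lens; pixels are square), "cx", "cy" (the principal point, pixels), "extrinsics" (4x4, takes a point from camera to world coordinates). Camera axes: x right, y up, looking along -z (the intrinsics and any distortion apply to the point x, -y, -z); pixel columns grow to the right and rows downward; lengths in m; the calibration is good to about 2 mm. The wrist camera is an equidistant fisheye: a pixel r from the principal point sees the ray r / f radians off the axis. A picture is of the moment at which its call begins. There is no depth.
- finish_job(): hands the job in; it is judged then, once.
The state is a dict: "clock": time; "q": joint angles; "qd": joint speeds; "joint_torque": joint torques, N m; "tool_pos": TCP position; "eef_rot": TCP orientation; "contact_force": force on the tool from outside, world axes, zero at the start; "moment": the same for the moment, N m; "opening": opening from 0.0 (shut) to 1.0 (fully open); "finger_force": force on a finger pad.
Only numpy, scipy, OpenCV 4.12 (cv2) and the standard library are available. Lean on these libraries where they do the work, as an engineer would, in place of code of your own. Each camera call takes 0.05 s, during which the arm holds its last target. There are 200 camera calls.

TASK

Bring the copper plate out of the drying rack: with a fingertip hooked behind the upturned lip at the front of its tray, draw that tray out to its stop, and with the fingertips push the other two trays fully home so that their plates are under the hood. The plates are freshly degreased or coated, so touch none of them and keep each lying in place in its tray. Do not pinch the trays' fronts between the fingers, pick nothing up, and leave the tins, the jar and the brush where they are.

Things in the scene. Friction and masses are not known exactly. Their poses are not given: they have to be found in the camera images.
- rack: white plate-drying rack, fixed: plinth 444 mm wide, 60 mm high, three lanes 140 mm apart, any tray in any lane. Origin on the bench, mid-width, in the plane of the fronts of trays that are home; x axis level into the rack, away from the robot (yaw within 0.18 rad), y along its width. Plinth starts 20 mm behind that plane; clear dust hood over the lanes starts 54 mm behind it, top at z = 0.111
- tray_copper (a joint): slide of the tray carrying the copper plate, m: 0 = fully home (stop), grows as it is drawn out towards the robot along the rack's -x axis, 0.160 = out at its stop. About 1.5 N of friction; stays where left. White sheet-steel pan 124 mm wide, 225 mm long, floor top at z = 0.066, walls 14 mm high
- lip_copper: upturned white front lip of the tray carrying the copper plate: 124 mm wide, 4 mm thick, top edge at z = 0.088, 22 mm above the tray's floor. Origin mid-width at the top edge of its back face (looking into the tray), axes as the rack's. Behind it the tray is empty for at least 45 mm, up to the plate; with the tray home the hood starts 44 mm behind this face
- nose_copper: blue plastic nosing, 6 mm thick, 124 mm wide and 25 mm high, covering the front of that lip (the side towards the robot); origin in the middle of its width at the top edge of its front face, 10 mm in front of the lip's origin
- plate_copper: etching plate, bare copper, orange-brown, 120 x 95 x 3 mm, about 0.28 kg, lying loose on the floor of its tray, long side along the tray; origin at the centre of its underside, 105 to 145 mm behind the lip's back face
- tray_zinc (a joint): slide of the tray carrying the zinc plate, m: 0 = fully home (stop), grows as it is drawn out towards the robot along the rack's -x axis, 0.160 = out at its stop. About 1.5 N of friction; stays where left. White sheet-steel pan 124 mm wide, 225 mm long, floor top at z = 0.066, walls 14 mm high
- lip_zinc: upturned white front lip of the tray carrying the zinc plate: 124 mm wide, 4 mm thick, top edge at z = 0.088, 22 mm above the tray's floor. Origin mid-width at the top edge of its back face (looking into the tray), axes as the rack's. Behind it the tray is empty for at least 45 mm, up to the plate; with the tray home the hood starts 44 mm behind this face
- nose_zinc: blue plastic nosing, 6 mm thick, 124 mm wide and 25 mm high, covering the front of that lip (the side towards the robot); origin in the middle of its width at the top edge of its front face, 10 mm in front of the lip's origin
- plate_zinc: etching plate, bare zinc, mid grey, 120 x 95 x 3 mm, about 0.28 kg, lying loose on the floor of its tray, long side along the tray; origin at the centre of its underside, 105 to 145 mm behind the lip's back face
- tray_black (a joint): slide of the tray carrying the black plate, m: 0 = fully home (stop), grows as it is drawn out towards the robot along the rack's -x axis, 0.160 = out at its stop. About 1.5 N of friction; stays where left. White sheet-steel pan 124 mm wide, 225 mm long, floor top at z = 0.066, walls 14 mm high
- lip_black: upturned white front lip of the tray carrying the black plate: 124 mm wide, 4 mm thick, top edge at z = 0.088, 22 mm above the tray's floor. Origin mid-width at the top edge of its back face (looking into the tray), axes as the rack's. Behind it the tray is empty for at least 45 mm, up to the plate; with the tray home the hood starts 44 mm behind this face
- nose_black: blue plastic nosing, 6 mm thick, 124 mm wide and 25 mm high, covering the front of that lip (the side towards the robot); origin in the middle of its width at the top edge of its front face, 10 mm in front of the lip's origin
- plate_black: etching plate, zinc coated all over the top with black ground, 120 x 95 x 3 mm, about 0.28 kg, lying loose on the floor of its tray, long side along the tray; origin at the centre of its underside, 105 to 145 mm behind the lip's back face
- ink_tin: closed ink tin, green band, diameter 74 mm, 105 mm high, standing left of the rack; origin at the centre of its underside
- red_jar: pale jar with red lid, diameter 80 mm, 115 mm high, standing right of the rack; origin at the centre of its underside
- brass_tin: low brass tin, diameter 94 mm, 36 mm high, left of the rack; origin at the centre of its underside
- brush: brush 190 mm long, lying crosswise on the bench in front of the rack, lower than the trays; origin about its middle, underside; its x axis points to the bristles
Mind the look-alikes: they are no part of the job. Leave any blue or yellow look-alike of the plate_black alone.

How it is judged:
By the outcome, as a careful person would: the job done as asked, in the order asked, and still so for the second after the job is handed in, with the robot touching nothing.
It also fails if it takes over 48 s, if anything falls off the work surface, if the arm or the gripper's body presses on something with over 40 N, if the wrist force passes 120 N, or if a joint passes its speed limit or range.

## Working session

There is one attempt and no reset: what is moved stays moved. The work goes in short steps, Python scripts to look and compute and a tool call to move; the robot and the scene stay as the last step left them, time stands still between calls to the robot, and variables do not carry over. Pictures are saved under pics/ and viewed, at most 10 in all, crops included, and the job is handed in when it is done.

Besides the shell and the picture viewer there is one more tool, called after "Call:" by a JSON object that holds its "fn" and its "kwargs". send_rows: Moves the arm, as the interface text tells. Its arguments: {"type":"object","properties":{"motion":{"type":"array"},"grip_force":{"type":"number"}},"required":["motion"]}

```bash
mkdir -p pics; python3 - <<'E'
from plant import *
import cv2
s=get_state();print({k:s[k] for k in('clock','tool_pos','eef_rot','opening','contact_force')})
for n in('top','scene'):
    d=snapshot(n);cv2.imwrite(f'pics/{n}0.png',d['img'][:,:,::-1]);print(n,d['vertical_fov'],d['cx'],d['cy'],d['extrinsics'],[k for k in d])
E
```

```text
{'clock': 0.0, 'tool_pos': array([ 0.20571385, -0.58953899,  0.24890439]), 'eef_rot': array([ 9.85929284e-01,  1.67160418e-01, -2.20788765e-04, -8.90923810e-04]), 'opening': 0.9977916730651254, 'contact_force': array([-0.33178331,  0.10427143, -1.04340034])}
top 47.45572072571292 314.5301544778987 237.31577739761093 [[-0.02863637  0.98250256 -0.18403447  0.38433192]
 [-0.99949626 -0.03066415 -0.00818141  0.0137188 ]
 [-0.01368152  0.18370748  0.98288574  1.27258311]
 [ 0.          0.          0.          1.        ]] ['img', 'vertical_fov', 'cx', 'cy', 'extrinsics']
scene 54.77854861960981 321.9561178850982 240.19294291158047 [[ 0.50689343 -0.6308787   0.58741052  1.27397335]
 [ 0.86190194  0.38166017 -0.33385709 -0.36850025]
 [-0.01356787  0.67552023  0.73721661  0.90940473]
 [ 0.          0.          0.          1.        ]] ['img', 'vertical_fov', 'cx', 'cy', 'extrinsics']
```

View pics/top0.png

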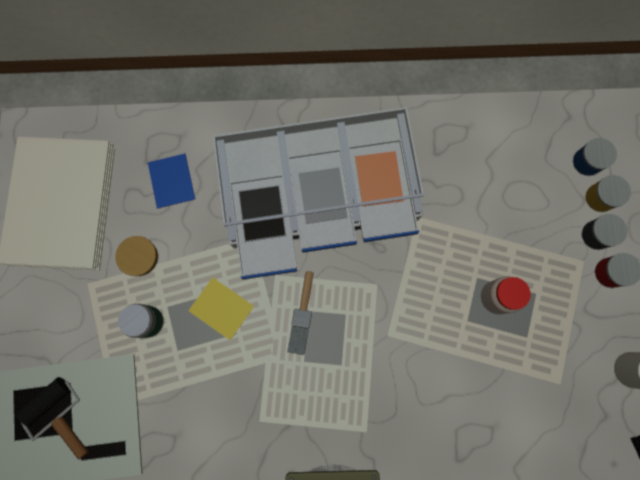

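View pics/scene0.png

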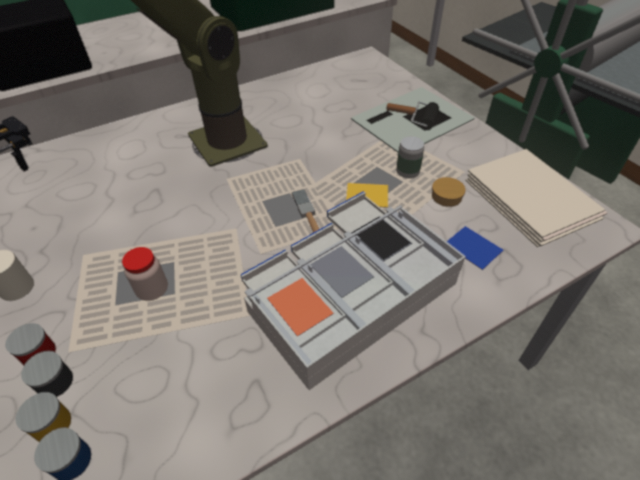

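The copper plate (orange, px 379,177) is in the right lane, its nose is at (389,237), and its tray is nearly home. Zinc (323,195) is in the middle with its nose at (328,246). Black (263,212) is in the left lane with its nose at (270,273), drawn out furthest. The blue card (171,180) and yellow card (221,308) are the look-alikes, and they lie on the bench outside the rack.

```bash
cat > h.py <<'E'
from plant import *
import cv2, numpy as np
from scipy.spatial.transform import Rotation as R
def rays(d,uv,z,fish=False):
    uv=np.atleast_2d(uv).astype(float); f=240/np.tan(np.radians(d['vertical_fov'])/2)
    p=(uv-[d['cx'],d['cy']])/f
    if fish:
        r=np.linalg.norm(p,axis=1,keepdims=True); p=p/np.maximum(r,1e-9); c=np.c_[p[:,0]*np.sin(r[:,0]),-p[:,1]*np.sin(r[:,0]),-np.cos(r[:,0])]
    else: c=np.c_[p[:,0],-p[:,1],-np.ones(len(p))]
    E=d['extrinsics']; w=c@E[:3,:3].T; o=E[:3,3]
    return o+w*((z-o[2])/w[:,2])[:,None]
E
python3 - <<'E'
from h import *
d=snapshot('top');im=d['img'];hsv=cv2.cvtColor(im,cv2.COLOR_RGB2HSV)
m=cv2.inRange(hsv,(105,110,50),(130,255,255))
n,l,st,c=cv2.connectedComponentsWithStats(m)
for i in range(1,n):
    if st[i,4]<40: continue
    ys,xs=np.where(l==i)
    if st[i,3]>25: print('card',c[i]);continue
    cols=np.unique(xs); top=np.array([[u,ys[xs==u].min()-.5] for u in cols]);bot=np.array([[u,ys[xs==u].max()+.5] for u in cols])
    P=rays(d,top[2:-2],.088);a=np.polyfit(P[:,1],P[:,0],1)
    e=rays(d,[[cols[0]-.5,top[0,1]],[cols[-1]+.5,top[-1,1]]],.088)
    B=rays(d,bot[2:-2],.063)
    print(c[i],st[i],'yaw',-np.arctan(a[0]),'ends',e[:,:2].round(4),'mid',e[:,:2].mean(0).round(4),'fit x at mid',np.polyval(a,e[:,1].mean()).round(4),'bottom',np.polyval(np.polyfit(B[:,1],B[:,0],1),e[:,1].mean()).round(4))
big=cv2.resize(im[130:290,200:440],None,fx=3.3,fy=3.3,interpolation=cv2.INTER_CUBIC)
cv2.imwrite('pics/crop.png',big[:600,:800,::-1])
E
```

```text
card [170.79405163 180.54657688]
[390.21052632 235.72180451] [364 231  54  10 133] yaw 0.12013713090798757 ends [[ 0.6001 -0.0842]
 [ 0.6143 -0.204 ]] mid [ 0.6072 -0.1441] fit x at mid 0.6074 bottom 0.606
[328.58461538 246.1       ] [302 241  54  11 130] yaw 0.11995373545779105 ends [[ 0.5798  0.053 ]
 [ 0.5962 -0.0664]] mid [ 0.588  -0.0067] fit x at mid 0.5882 bottom 0.587
[268.95762712 273.21186441] [242 269  54  10 118] yaw 0.12047967176239603 ends [[0.5242 0.1854]
 [0.5381 0.0671]] mid [0.5311 0.1262] fit x at mid 0.5319 bottom 0.5303
```

View pics/crop.png

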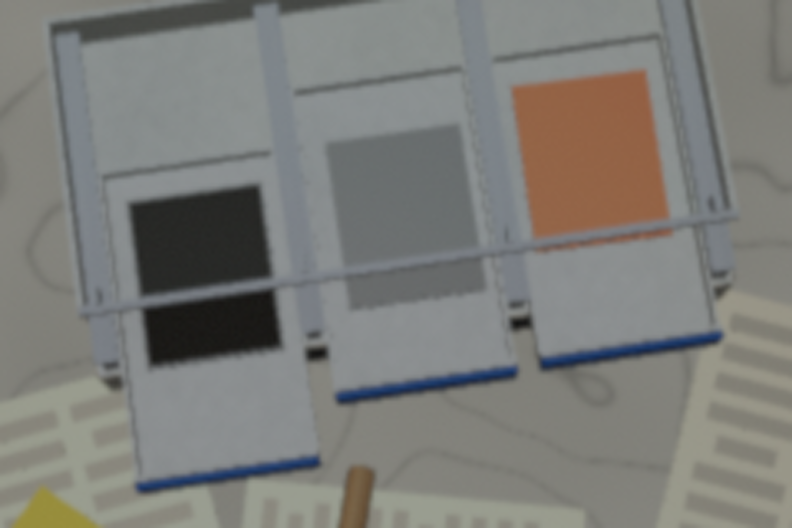

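The enlarged crop confirms it: the orange-brown plate is in the right lane, with its blue nose running (540,362)–(720,337) in the crop. The floor behind its lip is clear up to the plate. Grey zinc is in the middle and black is on the left. Rack yaw is about 0.12.

Call:
{"fn": "send_rows", "kwargs": {"motion": [{"rz": 0.108,"jaw": 0},{"rz": 0.108,"jaw": 0},{"x": 3.5,"y": -2.9,"jaw": 0},{"x": 3.5,"y": -2.9,"jaw": 0},{"x": 3.5,"y": -2.9,"jaw": 0}]}}

```text
schema error: expected keys x, y, z, rx, ry, rz, jaw
```

Call:
{"fn": "send_rows", "kwargs": {"motion": [{"x": 3.5,"y": -2.9,"jaw": 0},{"x": 3.5,"y": -2.9,"jaw": 0},{"x": 3.5,"y": -2.9,"jaw": 0},{"x": 3.5,"y": -2.9,"jaw": 0},{"x": 3.5,"y": -2.9,"jaw": 0}]}}

```text
schema error: expected keys x, y, z, rx, ry, rz, jaw
```

```bash
cat >> h.py <<'E'
def delta(s,t,z,yaw=.12):
    "cm to go, in tool axes, to rack-aligned coords s,t"
    st=get_state(); c,q=np.cos(yaw),np.sin(yaw); p=st['tool_pos']; r=R.from_quat(st['eef_rot'])
    w=np.array([c*s-q*t,q*s+c*t,z]); print('clock',round(st['clock'],2),'st',(c*p[0]+q*p[1]).round(4),(-q*p[0]+c*p[1]).round(4),'z',p[2].round(4),'delta cm',(100*r.inv().apply(w-p)).round(2),'F',st['contact_force'].round(1),'open',round(st['opening'],2))
    X=r.apply([1,0,0]);Z=r.apply([0,0,1]);print('yaw',np.arctan2(X[1],X[0]).round(4),'Z',Z.round(4))
E
python3 - <<'E'
from h import *
delta(.610,-.2158,.16)
d=snapshot('top')
for u in([387.9,200.3],[224.2,224.8],[422.7,195.2]):
    p=rays(d,u,.111)[0];print(p.round(4),'s',.9928*p[0]+.1197*p[1])
E
```

```text
clock 0.15 st 0.1337 -0.6101 z 0.2491 delta cm [ 54.97 -28.3    8.95] F [-1.1  0.6 -0.9] open 1.0
yaw 0.3359 Z [-5.0e-04  1.2e-03 -1.0e+00]
[ 0.6792 -0.1394  0.111 ] s 0.657596691121868
[0.6357 0.2193 0.111 ] s 0.6573719162316138
[ 0.6882 -0.2161  0.111 ] s 0.6574039352921784
```

Call:
{"fn": "send_rows", "kwargs": {"motion": [{"x": 0,"y": 0,"z": 0,"rx": 0,"ry": 0,"rz": 0.108,"jaw": 0},{"x": 0,"y": 0,"z": 0,"rx": 0,"ry": 0,"rz": 0.108,"jaw": 0},{"x": 3.5,"y": -2.9,"z": 0,"rx": 0,"ry": 0,"rz": 0,"jaw": 0},{"x": 3.5,"y": -2.9,"z": 0,"rx": 0,"ry": 0,"rz": 0,"jaw": 0},{"x": 3.5,"y": -2.9,"z": 0,"rx": 0,"ry": 0,"rz": 0,"jaw": 0}]}}

```text
clock: 0.7
tool_pos: [0.3006, -0.49, 0.2496]
eef_rot: [0.998, 0.059, 0.0, -0.0]
contact_force: [0.6, -0.1, -0.5]
opening: 0.57
finger_force: 0.0
```

Call:
{"fn": "send_rows", "kwargs": {"motion": [{"x": 3.5,"y": -2.9,"z": 0,"rx": 0,"ry": 0,"rz": 0,"jaw": 0},{"x": 3.5,"y": -2.9,"z": 0,"rx": 0,"ry": 0,"rz": 0,"jaw": 0},{"x": 3.5,"y": -2.9,"z": 0,"rx": 0,"ry": 0,"rz": 0,"jaw": 0},{"x": 3.5,"y": -2.9,"z": 0,"rx": 0,"ry": 0,"rz": 0,"jaw": 0},{"x": 3.5,"y": -2.9,"z": 0,"rx": 0,"ry": 0,"rz": 0,"jaw": 0}]}}

```text
clock: 1.2
tool_pos: [0.4573, -0.3248, 0.2497]
eef_rot: [0.998, 0.06, -0.0, 0.0]
contact_force: [0.2, 0.4, -0.7]
opening: 0.118
finger_force: 0.0
```

```bash
python3 -c "
from h import *
delta(.610,-.2158,.16)"
```

```text
clock 1.2 st 0.4151 -0.3772 z 0.2497 delta cm [ 19.49 -16.14   8.97] F [ 0.2  0.4 -0.7] open 0.12
yaw 0.1198 Z [-0.e+00 -1.e-04 -1.e+00]
```

Call:
{"fn": "send_rows", "kwargs": {"motion": [{"x": 3.8,"y": -3.1,"z": 0,"rx": 0,"ry": 0,"rz": 0,"jaw": 0},{"x": 3.8,"y": -3.1,"z": 0,"rx": 0,"ry": 0,"rz": 0,"jaw": 0},{"x": 3.8,"y": -3.1,"z": 0,"rx": 0,"ry": 0,"rz": 0,"jaw": 0},{"x": 3.8,"y": -3.1,"z": 0,"rx": 0,"ry": 0,"rz": 0,"jaw": 0},{"x": 3.8,"y": -3.1,"z": 2,"rx": 0,"ry": 0,"rz": 0,"jaw": 0}]}}

```text
clock: 1.7
tool_pos: [0.6276, -0.1499, 0.2329]
eef_rot: [0.998, 0.06, 0.003, 0.001]
contact_force: [0.9, -0.8, 0.0]
opening: 0.004
finger_force: 0.0
```

Call:
{"fn": "send_rows", "kwargs": {"motion": [{"x": 0.5,"y": -0.6,"z": 3,"rx": 0,"ry": 0,"rz": 0,"jaw": 0},{"x": 0,"y": 0,"z": 3,"rx": 0,"ry": 0,"rz": 0,"jaw": 0},{"x": 0,"y": 0,"z": 1,"rx": 0,"ry": 0,"rz": 0,"jaw": 0},{"x": 0,"y": 0,"z": 0,"rx": 0,"ry": 0,"rz": 0,"jaw": 0},{"x": 0,"y": 0,"z": 0,"rx": 0,"ry": 0,"rz": 0,"jaw": 0}]}}

```text
clock: 2.2
tool_pos: [0.6292, -0.146, 0.1619]
eef_rot: [0.998, 0.059, 0.001, 0.0]
contact_force: [0.5, -0.4, 0.2]
opening: 0.005
finger_force: 0.0
```

```bash
python3 - <<'E'
from h import *
delta(.610,-.2158,.085)
d=snapshot('wrist');im=d['img'];cv2.imwrite('pics/w1.png',im[:,:,::-1])
m=cv2.inRange(cv2.cvtColor(im,cv2.COLOR_RGB2HSV),(105,110,40),(130,255,255))
n,l,st,c=cv2.connectedComponentsWithStats(m)
for i in range(1,n):
    if st[i,4]>60:
        ys,xs=np.where(l==i);P=rays(d,np.c_[xs,ys],.088,True);S=P[:,0]*.9928+P[:,1]*.1197;T=-P[:,0]*.1197+P[:,1]*.9928
        print(c[i],st[i],'s pct',np.percentile(S,[1,50,99]).round(4),'t',np.percentile(T,[1,99]).round(4))
E
```

```text
clock 2.2 st 0.6072 -0.2203 z 0.1619 delta cm [ 0.27 -0.45  7.69] F [ 0.5 -0.4  0.2] open 0.0
yaw 0.1187 Z [ 1.5e-03 -7.0e-04 -1.0e+00]
[131.19197397 290.44251627] [ 54 279 153  18 922] s pct [0.5804 0.5829 0.5906] t [-0.1467 -0.02  ]
[317.87769784 291.08723022] [ 222  288  193    8 1112] s pct [0.5831 0.5857 0.5876] t [-0.2786 -0.1588]
```

View pics/w1.png

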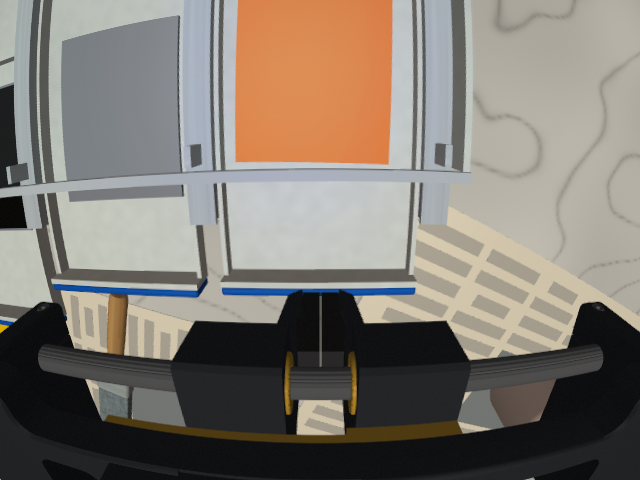

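The wrist view shows the copper lip at rows 272–294, columns 222–415, with clear tray floor up to the hood edge at row ~175. The closed fingers are centred at column 320. I measure the lip's back face at s≈0.592, so I go down behind it.

Call:
{"fn": "send_rows", "kwargs": {"motion": [{"x": 0.6,"y": -0.3,"z": 2,"rx": 0,"ry": 0,"rz": 0,"jaw": 0},{"x": 0,"y": 0,"z": 2,"rx": 0,"ry": 0,"rz": 0,"jaw": 0},{"x": 0,"y": 0,"z": 2,"rx": 0,"ry": 0,"rz": 0,"jaw": 0},{"x": 0,"y": 0,"z": 1.2,"rx": 0,"ry": 0,"rz": 0,"jaw": 0},{"x": 0,"y": 0,"z": 0.3,"rx": 0,"ry": 0,"rz": 0,"jaw": 0}]}}

```text
clock: 2.75
tool_pos: [0.6341, -0.1417, 0.0857]
eef_rot: [0.998, 0.06, -0.0, 0.0]
contact_force: [-0.5, 0.3, 1.4]
opening: 0.004
finger_force: 0.0
```

```bash
python3 -c "
from h import *
delta(.590,-.2175,.085)
d=snapshot('wrist');cv2.imwrite('pics/w2.png',d['img'][:,:,::-1])"
```

```text
clock 2.75 st 0.6126 -0.2166 z 0.0857 delta cm [-2.26  0.09  0.07] F [-0.5  0.3  1.4] open 0.0
yaw 0.1193 Z [-3.e-04 -0.e+00 -1.e+00]
```

View pics/w2.png

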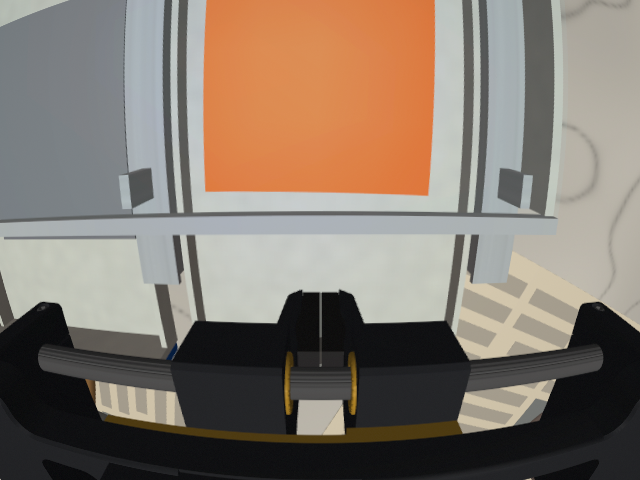

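The tips are inside the tray with the lip hidden behind them, well short of the hood bar and the copper plate. Now I pull gently.

Call:
{"fn": "send_rows", "kwargs": {"motion": [{"x": -0.4,"y": 0,"z": 0,"rx": 0,"ry": 0,"rz": 0,"jaw": 0},{"x": -0.4,"y": 0,"z": 0,"rx": 0,"ry": 0,"rz": 0,"jaw": 0},{"x": -0.4,"y": 0,"z": 0,"rx": 0,"ry": 0,"rz": 0,"jaw": 0},{"x": -0.4,"y": 0,"z": 0,"rx": 0,"ry": 0,"rz": 0,"jaw": 0},{"x": -0.4,"y": 0,"z": 0,"rx": 0,"ry": 0,"rz": 0,"jaw": 0}]}}

```text
clock: 3.3
tool_pos: [0.6151, -0.144, 0.0866]
eef_rot: [0.998, 0.06, 0.001, 0.0]
contact_force: [1.6, -0.5, 2.2]
opening: 0.006
finger_force: 0.9
```

Call:
{"fn": "send_rows", "kwargs": {"motion": [{"x": -0.6,"y": 0,"z": 0,"rx": 0,"ry": 0,"rz": 0,"jaw": 0},{"x": -0.8,"y": 0,"z": 0,"rx": 0,"ry": 0,"rz": 0,"jaw": 0},{"x": -0.8,"y": 0,"z": 0,"rx": 0,"ry": 0,"rz": 0,"jaw": 0},{"x": -0.8,"y": 0,"z": 0,"rx": 0,"ry": 0,"rz": 0,"jaw": 0},{"x": -0.8,"y": 0,"z": 0,"rx": 0,"ry": 0,"rz": 0,"jaw": 0}]}}

```text
clock: 3.8
tool_pos: [0.5759, -0.1485, 0.0858]
eef_rot: [0.998, 0.06, -0.0, 0.0]
contact_force: [1.9, -0.4, 0.7]
opening: 0.005
finger_force: 1.0
```

Call:
{"fn": "send_rows", "kwargs": {"motion": [{"x": -0.8,"y": 0,"z": 0,"rx": 0,"ry": 0,"rz": 0,"jaw": 0},{"x": -0.8,"y": 0,"z": 0,"rx": 0,"ry": 0,"rz": 0,"jaw": 0},{"x": -0.8,"y": 0,"z": 0,"rx": 0,"ry": 0,"rz": 0,"jaw": 0},{"x": -0.8,"y": 0,"z": 0,"rx": 0,"ry": 0,"rz": 0,"jaw": 0},{"x": -0.8,"y": 0,"z": 0,"rx": 0,"ry": 0,"rz": 0,"jaw": 0}]}}

```text
clock: 4.3
tool_pos: [0.5364, -0.1533, 0.0858]
eef_rot: [0.998, 0.06, 0.0, 0.0]
contact_force: [1.7, -0.7, 1.3]
opening: 0.005
finger_force: 1.0
```

```bash
python3 -c "
from h import *
delta(.465,-.2166,.085)"
```

```text
clock 4.3 st 0.5142 -0.2165 z 0.0858 delta cm [-4.92  0.02  0.08] F [ 1.7 -0.7  1.3] open 0.01
yaw 0.1198 Z [ 1.e-04 -2.e-04 -1.e+00]
```

Call:
{"fn": "send_rows", "kwargs": {"motion": [{"x": -0.8,"y": 0,"z": 0,"rx": 0,"ry": 0,"rz": 0,"jaw": 0},{"x": -0.8,"y": 0,"z": 0,"rx": 0,"ry": 0,"rz": 0,"jaw": 0},{"x": -0.8,"y": 0,"z": 0,"rx": 0,"ry": 0,"rz": 0,"jaw": 0},{"x": -0.8,"y": 0,"z": 0,"rx": 0,"ry": 0,"rz": 0,"jaw": 0},{"x": -0.6,"y": 0,"z": 0,"rx": 0,"ry": 0,"rz": 0,"jaw": 0}]}}

```text
clock: 4.8
tool_pos: [0.4982, -0.1579, 0.0858]
eef_rot: [0.998, 0.06, -0.0, 0.0]
contact_force: [2.1, -2.0, -0.7]
opening: 0.006
finger_force: 0.9
```

Call:
{"fn": "send_rows", "kwargs": {"motion": [{"x": -0.4,"y": 0,"z": 0,"rx": 0,"ry": 0,"rz": 0,"jaw": 0},{"x": -0.3,"y": 0,"z": 0,"rx": 0,"ry": 0,"rz": 0,"jaw": 0},{"x": -0.3,"y": 0,"z": 0,"rx": 0,"ry": 0,"rz": 0,"jaw": 0},{"x": -0.3,"y": 0,"z": 0,"rx": 0,"ry": 0,"rz": 0,"jaw": 0},{"x": -0.2,"y": 0,"z": 0,"rx": 0,"ry": 0,"rz": 0,"jaw": 0}]}}

```text
clock: 5.3
tool_pos: [0.4877, -0.159, 0.0859]
eef_rot: [0.998, 0.06, 0.003, 0.0]
contact_force: [9.0, 0.6, -6.2]
opening: 0.005
finger_force: 4.4
```

```bash
python3 -c "
from h import *
delta(.4624,-.2166,.085)"
```

```text
clock 5.3 st 0.4652 -0.2163 z 0.0859 delta cm [-0.28  0.03  0.09] F [ 9.   0.6 -6.2] open 0.0
yaw 0.121 Z [ 7.e-03  1.e-04 -1.e+00]
```

Force has risen to 9 N and motion has stopped, so the copper tray is at its stop. I back off the lip, lift, and go to the front of the zinc tray.

Call:
{"fn": "send_rows", "kwargs": {"motion": [{"x": 0.5,"y": 0,"z": 0,"rx": 0,"ry": 0,"rz": 0,"jaw": 0},{"x": 0.8,"y": 0,"z": 0,"rx": 0,"ry": 0,"rz": 0,"jaw": 0},{"x": 0,"y": 0,"z": -1.5,"rx": 0,"ry": 0,"rz": 0,"jaw": 0},{"x": 0,"y": 0,"z": -2.5,"rx": 0,"ry": 0,"rz": 0,"jaw": 0},{"x": 0,"y": 0,"z": -2.5,"rx": 0,"ry": 0,"rz": 0,"jaw": 0}]}}

```text
clock: 5.8
tool_pos: [0.4963, -0.1574, 0.1511]
eef_rot: [0.998, 0.06, -0.002, -0.0]
contact_force: [-0.1, -0.7, 0.6]
opening: 0.004
finger_force: 0.0
```

Call:
{"fn": "send_rows", "kwargs": {"motion": [{"x": 1.3,"y": -2.8,"z": 0,"rx": 0,"ry": 0,"rz": 0,"jaw": 0},{"x": 1.3,"y": -2.8,"z": 0,"rx": 0,"ry": 0,"rz": 0,"jaw": 0},{"x": 1.3,"y": -2.8,"z": 0,"rx": 0,"ry": 0,"rz": 0,"jaw": 0},{"x": 1.3,"y": -2.8,"z": 0,"rx": 0,"ry": 0,"rz": 0,"jaw": 0},{"x": 1.3,"y": -2.7,"z": 0,"rx": 0,"ry": 0,"rz": 0,"jaw": 0}]}}

```text
clock: 6.3
tool_pos: [0.5447, -0.0105, 0.1507]
eef_rot: [0.998, 0.06, -0.001, -0.0]
contact_force: [-0.2, 0.8, -0.2]
opening: 0.007
finger_force: 0.0
```

```bash
python3 - <<'E'
from h import *
delta(.540,-.077,.083)
d=snapshot('top');cv2.imwrite('pics/t2.png',d['img'][:,:,::-1])
d=snapshot('wrist');im=d['img'];cv2.imwrite('pics/w3.png',im[:,:,::-1])
m=cv2.inRange(cv2.cvtColor(im,cv2.COLOR_RGB2HSV),(105,110,40),(130,255,255))
n,l,st,c=cv2.connectedComponentsWithStats(m)
for i in range(1,n):
    if st[i,4]>60:
        ys,xs=np.where(l==i);P=rays(d,np.c_[xs,ys],.088,True);S=P[:,0]*.9928+P[:,1]*.1197;T=-P[:,0]*.1197+P[:,1]*.9928
        print(c[i],st[i],'s pct',np.percentile(S,[1,50,99]).round(4),'t',np.percentile(T,[1,99]).round(4))
E
```

```text
clock 6.3 st 0.5395 -0.0757 z 0.1507 delta cm [0.07 0.14 6.77] F [-0.2  0.8 -0.2] open 0.01
yaw 0.1202 Z [-0.0023  0.     -1.    ]
[337.61202186 196.99900646] [ 229  192  219   12 2013] s pct [0.58   0.5827 0.5851] t [-0.1382 -0.0189]
[134.69070374 261.39009557] [  50  250  166   18 1151] s pct [0.5402 0.5426 0.5494] t [-0.006   0.1193]
```

View pics/w3.png

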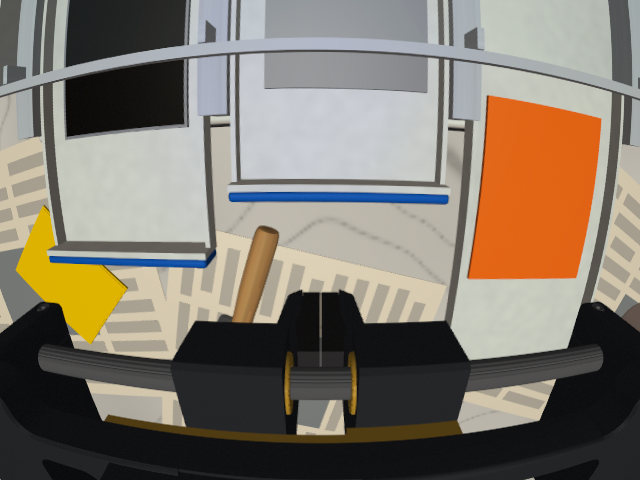

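The copper tray is out with its plate in place (orange at 470–600 × 95–278). The zinc nose is straight ahead of the fingers at rows 190–203. I lower and push.

Call:
{"fn": "send_rows", "kwargs": {"motion": [{"x": 0,"y": 0.1,"z": 2,"rx": 0,"ry": 0,"rz": 0,"jaw": 0},{"x": 0,"y": 0,"z": 2,"rx": 0,"ry": 0,"rz": 0,"jaw": 0},{"x": 0,"y": 0,"z": 2,"rx": 0,"ry": 0,"rz": 0,"jaw": 0},{"x": 0.5,"y": 0,"z": 0.7,"rx": 0,"ry": 0,"rz": 0,"jaw": 0},{"x": 1.0,"y": 0,"z": 0,"rx": 0,"ry": 0,"rz": 0,"jaw": 0}]}}

```text
clock: 6.9
tool_pos: [0.5589, -0.0121, 0.0829]
eef_rot: [0.998, 0.059, -0.002, 0.0]
contact_force: [-0.6, -0.5, -0.1]
opening: 0.009
finger_force: 0.0
```

Call:
{"fn": "send_rows", "kwargs": {"motion": [{"x": 0.6,"y": 0,"z": 0,"rx": 0,"ry": 0,"rz": 0,"jaw": 0},{"x": 0.4,"y": 0,"z": 0,"rx": 0,"ry": 0,"rz": 0,"jaw": 0},{"x": 0.4,"y": 0,"z": 0,"rx": 0,"ry": 0,"rz": 0,"jaw": 0},{"x": 0.4,"y": 0,"z": 0,"rx": 0,"ry": 0,"rz": 0,"jaw": 0},{"x": 0.4,"y": 0,"z": 0,"rx": 0,"ry": 0,"rz": 0,"jaw": 0}]}}

```text
clock: 7.4
tool_pos: [0.5816, -0.0088, 0.0841]
eef_rot: [0.998, 0.06, -0.001, 0.0]
contact_force: [-2.0, -0.1, 1.9]
opening: 0.004
finger_force: 0.9
```

Call:
{"fn": "send_rows", "kwargs": {"motion": [{"x": 0.5,"y": 0,"z": 0,"rx": 0,"ry": 0,"rz": 0,"jaw": 0},{"x": 0.5,"y": 0,"z": 0,"rx": 0,"ry": 0,"rz": 0,"jaw": 0},{"x": 0.4,"y": 0,"z": 0,"rx": 0,"ry": 0,"rz": 0,"jaw": 0},{"x": 0.3,"y": 0,"z": 0,"rx": 0,"ry": 0,"rz": 0,"jaw": 0},{"x": 0.3,"y": 0,"z": 0,"rx": 0,"ry": 0,"rz": 0,"jaw": 0}]}}

```text
clock: 7.9
tool_pos: [0.5993, -0.0067, 0.0835]
eef_rot: [0.998, 0.06, -0.003, 0.0]
contact_force: [-10.9, -0.7, 9.4]
opening: 0.004
finger_force: 5.2
```

```bash
python3 -c "
from h import *
delta(.597,-.077,.083)"
```

```text
clock 7.9 st 0.5942 -0.0784 z 0.0835 delta cm [ 0.28 -0.14  0.05] F [-10.9  -0.7   9.4] open 0.0
yaw 0.1196 Z [-6.4e-03 -7.0e-04 -1.0e+00]
```

Zinc is at its stop (11 N). On to the black tray.

Call:
{"fn": "send_rows", "kwargs": {"motion": [{"x": -0.8,"y": 0,"z": 0,"rx": 0,"ry": 0,"rz": 0,"jaw": 0},{"x": -2,"y": 0,"z": 0,"rx": 0,"ry": 0,"rz": 0,"jaw": 0},{"x": -2,"y": 0,"z": -2,"rx": 0,"ry": 0,"rz": 0,"jaw": 0},{"x": -2,"y": 0,"z": -2,"rx": 0,"ry": 0,"rz": 0,"jaw": 0},{"x": -1,"y": 0,"z": -2.5,"rx": 0,"ry": 0,"rz": 0,"jaw": 0}]}}

```text
clock: 8.4
tool_pos: [0.5227, -0.0159, 0.1489]
eef_rot: [0.998, 0.06, -0.001, 0.0]
contact_force: [0.3, 0.3, -0.4]
opening: 0.006
finger_force: 0.0
```

Call:
{"fn": "send_rows", "kwargs": {"motion": [{"x": -0.4,"y": -2.8,"z": 0,"rx": 0,"ry": 0,"rz": 0,"jaw": 0},{"x": -0.4,"y": -2.8,"z": 0,"rx": 0,"ry": 0,"rz": 0,"jaw": 0},{"x": -0.4,"y": -2.8,"z": 0,"rx": 0,"ry": 0,"rz": 0,"jaw": 0},{"x": -0.4,"y": -2.8,"z": 0,"rx": 0,"ry": 0,"rz": 0,"jaw": 0},{"x": -0.4,"y": -2.8,"z": 0,"rx": 0,"ry": 0,"rz": 0,"jaw": 0}]}}

```text
clock: 8.9
tool_pos: [0.4884, 0.1224, 0.149]
eef_rot: [0.998, 0.06, 0.001, -0.0]
contact_force: [0.0, 0.1, 0.4]
opening: 0.005
finger_force: 0.0
```

Call:
{"fn": "send_rows", "kwargs": {"motion": [{"x": 0,"y": 0,"z": 0,"rx": 0,"ry": 0,"rz": 0,"jaw": 0},{"x": 0,"y": 0,"z": 2,"rx": 0,"ry": 0,"rz": 0,"jaw": 0},{"x": 0,"y": 0,"z": 2,"rx": 0,"ry": 0,"rz": 0,"jaw": 0},{"x": 0,"y": 0,"z": 2,"rx": 0,"ry": 0,"rz": 0,"jaw": 0},{"x": 0,"y": 0,"z": 0.5,"rx": 0,"ry": 0,"rz": 0,"jaw": 0}]}}

```text
clock: 9.4
tool_pos: [0.4876, 0.1202, 0.0824]
eef_rot: [0.998, 0.06, -0.001, 0.0]
contact_force: [0.3, 0.4, -0.3]
opening: 0.006
finger_force: 0.0
```

```bash
python3 -c "
from h import *
delta(.530,.0617,.083)"
```

```text
clock 9.4 st 0.4985 0.061 z 0.0824 delta cm [ 3.15 -0.08 -0.07] F [ 0.3  0.4 -0.3] open 0.01
yaw 0.1192 Z [-1.3e-03 -8.0e-04 -1.0e+00]
```

Call:
{"fn": "send_rows", "kwargs": {"motion": [{"x": 1,"y": 0,"z": 0,"rx": 0,"ry": 0,"rz": 0,"jaw": 0},{"x": 1,"y": 0,"z": 0,"rx": 0,"ry": 0,"rz": 0,"jaw": 0},{"x": 0.4,"y": 0,"z": 0,"rx": 0,"ry": 0,"rz": 0,"jaw": 0},{"x": 0.4,"y": 0,"z": 0,"rx": 0,"ry": 0,"rz": 0,"jaw": 0},{"x": 0.4,"y": 0,"z": 0,"rx": 0,"ry": 0,"rz": 0,"jaw": 0}]}}

```text
clock: 9.9
tool_pos: [0.5197, 0.1248, 0.0843]
eef_rot: [0.998, 0.06, -0.0, 0.0]
contact_force: [-1.4, -0.6, 1.9]
opening: 0.006
finger_force: 1.2
```

Call:
{"fn": "send_rows", "kwargs": {"motion": [{"x": 0.5,"y": 0,"z": 0,"rx": 0,"ry": 0,"rz": 0,"jaw": 0},{"x": 0.6,"y": 0,"z": 0,"rx": 0,"ry": 0,"rz": 0,"jaw": 0},{"x": 0.7,"y": 0,"z": 0,"rx": 0,"ry": 0,"rz": 0,"jaw": 0},{"x": 0.7,"y": 0,"z": 0,"rx": 0,"ry": 0,"rz": 0,"jaw": 0},{"x": 0.7,"y": 0,"z": 0,"rx": 0,"ry": 0,"rz": 0,"jaw": 0}]}}

```text
clock: 10.4
tool_pos: [0.552, 0.1287, 0.0838]
eef_rot: [0.998, 0.06, 0.0, 0.0]
contact_force: [-2.4, 0.4, 1.8]
opening: 0.002
finger_force: 0.9
```

Call:
{"fn": "send_rows", "kwargs": {"motion": [{"x": 0.7,"y": 0,"z": 0,"rx": 0,"ry": 0,"rz": 0,"jaw": 0},{"x": 0.7,"y": 0,"z": 0,"rx": 0,"ry": 0,"rz": 0,"jaw": 0},{"x": 0.5,"y": 0,"z": 0,"rx": 0,"ry": 0,"rz": 0,"jaw": 0},{"x": 0.4,"y": 0,"z": 0,"rx": 0,"ry": 0,"rz": 0,"jaw": 0},{"x": 0.3,"y": 0,"z": 0,"rx": 0,"ry": 0,"rz": 0,"jaw": 0}]}}

```text
clock: 10.9
tool_pos: [0.5776, 0.1318, 0.0838]
eef_rot: [0.998, 0.06, 0.0, 0.0]
contact_force: [-0.9, 0.5, 1.4]
opening: 0.003
finger_force: 0.8
```

Call:
{"fn": "send_rows", "kwargs": {"motion": [{"x": 0.3,"y": 0,"z": 0,"rx": 0,"ry": 0,"rz": 0,"jaw": 0},{"x": 0.3,"y": 0,"z": 0,"rx": 0,"ry": 0,"rz": 0,"jaw": 0},{"x": 0.2,"y": 0,"z": 0,"rx": 0,"ry": 0,"rz": 0,"jaw": 0},{"x": 0.1,"y": 0,"z": 0,"rx": 0,"ry": 0,"rz": 0,"jaw": 0},{"x": 0,"y": 0,"z": 0,"rx": 0,"ry": 0,"rz": 0,"jaw": 0}]}}

```text
clock: 11.4
tool_pos: [0.5824, 0.1323, 0.0836]
eef_rot: [0.998, 0.06, -0.004, 0.001]
contact_force: [-8.3, -0.6, 7.1]
opening: 0.003
finger_force: 4.4
```

```bash
python3 -c "
from h import *
delta(.597,.0617,.083)"
```

```text
clock 11.4 st 0.594 0.0616 z 0.0836 delta cm [ 0.3  -0.    0.06] F [-8.3 -0.6  7.1] open 0.0
yaw 0.1202 Z [-0.008  -0.0016 -1.    ]
```

Black is at the same stop plane (0.594). I back away, lift, and check with one look.

Call:
{"fn": "send_rows", "kwargs": {"motion": [{"x": -0.8,"y": 0,"z": 0,"rx": 0,"ry": 0,"rz": 0,"jaw": 0},{"x": -2,"y": 0,"z": 0,"rx": 0,"ry": 0,"rz": 0,"jaw": 0},{"x": -2,"y": 0,"z": -2,"rx": 0,"ry": 0,"rz": 0,"jaw": 0},{"x": -3,"y": 0,"z": -3,"rx": 0,"ry": 0,"rz": 0,"jaw": 0},{"x": -3,"y": 0,"z": -3,"rx": 0,"ry": 0,"rz": 0,"jaw": 0}]}}

```text
clock: 11.9
tool_pos: [0.4788, 0.1198, 0.1645]
eef_rot: [0.998, 0.06, 0.001, -0.0]
contact_force: [1.8, -0.2, 1.5]
opening: 0.003
finger_force: 0.0
```

Call:
{"fn": "send_rows", "kwargs": {"motion": [{"x": -3,"y": 0,"z": -3,"rx": 0,"ry": 0,"rz": 0,"jaw": 0},{"x": -3,"y": 0,"z": -3,"rx": 0,"ry": 0,"rz": 0,"jaw": 0},{"x": 0,"y": 0,"z": -2,"rx": 0,"ry": 0,"rz": 0,"jaw": 0},{"x": 0,"y": 0,"z": 0,"rx": 0,"ry": 0,"rz": 0,"jaw": 0},{"x": 0,"y": 0,"z": 0,"rx": 0,"ry": 0,"rz": 0,"jaw": 0}]}}

```text
clock: 12.4
tool_pos: [0.4205, 0.113, 0.2441]
eef_rot: [0.998, 0.06, 0.001, -0.0]
contact_force: [-0.1, 0.3, -0.2]
opening: 0.006
finger_force: 0.0
```

```bash
python3 - <<'E'
from h import *
delta(.597,.0617,.083)
a=snapshot('top')['img'];b=snapshot('scene')['img']
cv2.imwrite('pics/end.png',np.hstack([cv2.resize(a,(400,300)),cv2.resize(b,(400,300))])[:,:,::-1])
d=snapshot('wrist');im=d['img']
m=cv2.inRange(cv2.cvtColor(im,cv2.COLOR_RGB2HSV),(105,110,40),(130,255,255))
n,l,st,c=cv2.connectedComponentsWithStats(m)
for i in range(1,n):
    if st[i,4]>60:
        ys,xs=np.where(l==i);P=rays(d,np.c_[xs,ys],.088,True);S=P[:,0]*.9928+P[:,1]*.1197;T=-P[:,0]*.1197+P[:,1]*.9928
        print(c[i],'s pct',np.percentile(S,[1,50,99]).round(4),'t',np.percentile(T,[1,99]).round(4))
cv2.imwrite('pics/wend.png',im[:,:,::-1])
E
```

```text
clock 12.4 st 0.431 0.0618 z 0.2441 delta cm [16.55  0.02 16.16] F [-0.1  0.3 -0.2] open 0.01
yaw 0.1197 Z [ 2.9e-03  9.0e-04 -1.0e+00]
[320.99857347  10.05040418] s pct [0.5968 0.6027 0.6084] t [0.0018 0.1203]
[480.20011635  23.12274578] s pct [0.5969 0.6028 0.6087] t [-0.1364 -0.0135]
[590.02340426 209.99148936] s pct [0.4441 0.4471 0.4516] t [-0.2769 -0.143 ]
```

View pics/end.png

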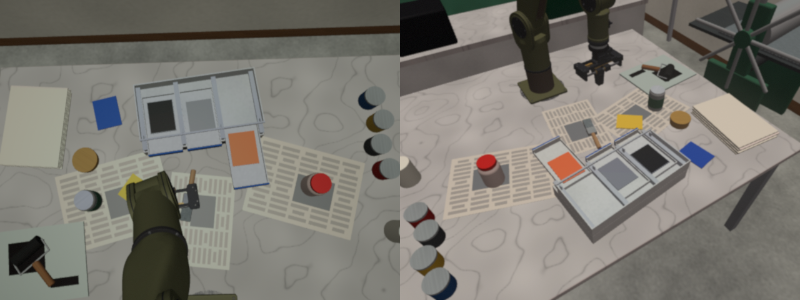

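View pics/wend.png

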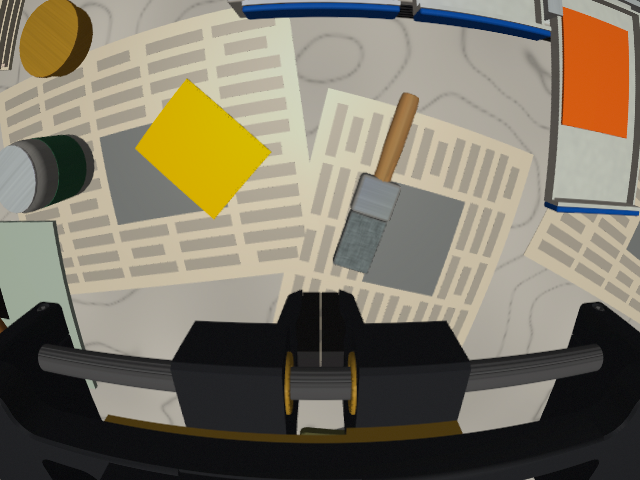

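The copper tray is fully out with its plate in place. Zinc and black are level at home under the hood, and the brush, tins and jar have not moved.

```bash
python3 -c "
from plant import *
print(finish_job())"
```

```text
the job is handed in; nothing more can be done
None
```

The job is handed in: the copper tray is drawn out to its stop, then the zinc and black trays pushed fully home under the hood, with no plate touched and the tins, jar and brush left where they were.

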